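# Open and pin the roll-top cabinet in the mirror studio

### The job

Raise the slatted shutter of the roll-top cabinet until it stays fully open by itself and let go of it. Then take the lock pin from its wooden rest and push it fully home through the shutter's ear and the side track, so that the shutter is locked open, and let go of the pin. Leave the hammer, the vase and the bowl where they are.

Things in the scene. Friction and masses are not known exactly. Their poses are not given: they have to be found in the camera images.
- cabinet: Fixed roll-top cabinet, 330 mm deep, 303 mm wide, 205 high without pull bar. Origin on the bench under the middle of the arc; x to its rear, y to the side with the shutter's ear, z up. Two aluminium side tracks (y = 130 to 146 mm either side, outer radius 165 mm) curve in a half circle about a level axis parallel to y, 30 mm above the origin. Sill in front 52 mm high; rear half under a cowl.
- shutter (a joint): Angle of the slatted shutter round the arc's axis: 0 = shut, 1.29 rad = fully open at its stop; grows as the lead rail goes up and to the rear. Slats at 150 mm radius, 8 mm thick. The lead rail is heavy: below about 1 rad the shutter falls shut, past about 1.15 rad it tips over and rests fully open by itself. Raising takes about 5 N at the bar.
- pull_bar (a point): Middle of the shutter's round steel pull bar, 12 mm thick, 170 mm long, parallel to the cabinet's y, on a post at each end, 200 mm from the arc's axis, 38 mm clear of the slats. Shut: 192 mm in front of the axis and 55 mm above it (16 degrees up). It runs round the axis with the shutter; open: straight above the axis. The round bar can turn between gripping fingers.
- ear_hole (a point): Centre of the 15 mm hole at the outer face of the shutter's ear: a steel plate 44 mm wide, 8 mm thick, at the cabinet's +y side, hung from a strap over the track's rim. Hole axis parallel to the cabinet's y, 130 mm from the arc's axis. Shutter fully open: in line with the track's hole, straight above the arc's axis, 160 mm above the bench; ear and strap reach 45 mm higher.
- track_hole (a point): Centre (mid-thickness) of the 15 mm hole through the side track, in the dark grey 16 mm thick block at the top of its arc; axis parallel to the cabinet's y, 19 mm inward of the ear's outer face (3 mm gap between ear and track). The space behind it is free for the pin's tip.
- lock_pin: Loose pin, 0.11 kg: round steel shank 12 mm thick, 65 long (last 8 tapering to 5), collar 26 across and 6 thick, square black handle 20 x 20 mm, 74 long. Origin on the axis at the collar's face; x along the shank to the tip; handle x = -6 to -80 mm. Starts level in its rest, 60 mm up, handle free all round, sides upright. Home: collar face against the ear's outer face, tip to the cabinet's -y.
- pin_waist (a point): Point on the pin's axis, 19 mm from the collar's face towards the tip: it lies in the middle of the track's hole when the pin is home.
- pin_rest: Fixed wooden rest, 70 x 60 mm, 68 mm high, with two open-topped forks that carry the pin's shank 8 and 52 mm from the collar. The slots are 16 mm wide and 14 mm deep; lift the pin straight up out of them. Origin: on the bench, below the pin's origin; x axis along the pin.
- hammer: Bystander: a loose hammer about 250 mm long lying on the bench to the right of the robot. Not to be disturbed.
- vase: Bystander: glass vase 160 mm high, 90 mm across; origin under its foot. Not to be disturbed.
- bowl: Bystander: ceramic bowl 110 mm across, 50 mm high; origin under its foot. Not to be disturbed.
Mind the look-alikes: they are no part of the job. What is shaped like the lock_pin but blue or turquoise is not meant.

How it is judged (in metres and radians):
On the way:
1. the shutter is fully open, at rest and let go, and stays open (value of joint shutter above 1.24 rad and velocity of joint shutter below 0.05 rad/s and distance between the grasp point and pull_bar above 0.06 m), for 0.3 s.
At the end, for the whole second after the job is handed in: The shutter is open (joint above 1.24 rad) and the pin rests in both holes, home: its collar face within 8 mm of the ear's hole, its waist within 9 mm of the track hole's centre, its axis within 0.17 rad of the cabinet's y, at rest (under 20 mm/s) (value of joint shutter above 1.24 rad and distance between lock_pin and ear_hole below 0.008 m and distance between pin_waist and track_hole below 0.009 m and angle between the x axis of lock_pin and the y axis of cabinet, either way round below 0.17 rad and linear speed of lock_pin below 0.02 m/s); the robot touches nothing.
It fails at once if the hammer is moved by over 30 mm (distance of hammer from where it was at the start of the episode above 0.03 m).
It fails at once if the vase is moved by over 30 mm or tipped (distance of vase from where it was at the start of the episode above 0.03 m or angle between vase's own z axis and vertical above 0.5 rad).
It fails at once if the bowl is moved by over 30 mm (distance of bowl from where it was at the start of the episode above 0.03 m).
It also fails if it takes over 64 s, if anything falls off the work surface, if the arm or the gripper's body presses on something with over 40 N, if the wrist force passes 120 N, or if a joint passes its speed limit or range.

### The arm

A 6-joint arm with a two-finger parallel gripper is mounted at the origin on the work surface. World frame = base frame: x ahead of the robot, y to its left, z up, the work surface at z = 0. Lengths are in mm, angles in degrees, forces in N, time in s.
With the tool pointing down it reaches from about 300 to 850 mm from the base axis. Payload 4.2 kg.
Tool frame: the origin (TCP) lies on the centre line of the jaws, within the pads' length; the fingertips stand env.nose_length ahead of it and the grasp point (between the pads) lies 2 mm behind it (env.nose_length is the distance from the TCP to the fingertips, in mm); z points along the fingers, y is the direction in which the jaws open and shut (so a half turn about z gives the same grasp; the last joint's range is limited). The gripper opens to 91 mm and grips with 3 to 60 N. Pads are 32 mm wide; open, the fingers measure 118 mm over their backs; the gripper's body (76 mm by 178 mm) begins 60 mm behind the grasp point.
Start: joints at [63.14, 18.312, 89.639, -0, 72.044, -1.146], TCP at [249.488, 518.071, 230.976] pointing down, gripper open.
Joint ranges: [-177.97, 177.97], [-48.28, 115.42], [12.27, 149.76], [-77.06, 257.06], [2.81, 150.46], [-146.56, 146.56]. Speed limits (degrees/s): [147.25, 147.25, 180, 180, 180, 180].

### API

Orientations are given as [roll, pitch, yaw] about the fixed x, y, z axes, in that order (R = Rz(yaw) Ry(pitch) Rx(roll)).
In Python, from workcell import env gives the robot as it stands. The module is installed in compiled form; this text tells all that it offers.
- The arm moves only by the tool jog_arm, never from a script. Its argument "deltas" is a list that holds one entry, the list of rows, each a list of 5 numbers: the shift along the tool's x, y, z in m, then the turn about the tool's z in degrees, then the finger opening in m, from 0 to 0.0912. A call has 1 to 20 rows; each row is the pose to reach, as a shift and turn from the pose commanded when the call began, along the tool's axes at that moment; what a row does not reach only later rows make up. A row lasts 1/12 s, in which the tool goes at most 41.7 mm and 7.16 degrees, less where a joint would pass 70% of its speed; a pose out of reach is approached as far as the arm can. A call with a gripper value outside its range is refused whole. The fingers move at their own pace and stop on an object; "grip_force" is the grip in N (left out, the last holds). Time passes only in rows, so rows that repeat a pose let the fingers close. It gives the time, the measured TCP pose, the force and the opening at its end, in the units of the state.
- env.state(): the state, without advancing time (a new reading comes with each control period).
- env.grab_frame(name): name is "side" or "top" or "wrist"; returns the picture (384x512x3 uint8, red, green, blue); there is no depth.
- env.camera_params(name): a dict with "fx", "fy", "cx", "cy" (pixels), "xyz" and "orientation" of the camera in the world. Camera axes: x right, y down, z forward; pixel columns grow to the right and rows downward; lengths in mm; the calibration is good to about 2 mm. A picture is of the moment at which its call begins: read the wrist's pose just before it. camera_params takes no time and is no camera call; for the wrist camera it gives the pose at the moment of the call.
- env.job_done(): hands the job in, once; it reports no verdict.
Trained networks look in the newest picture that a camera, given by its name, has taken for a name from the list of things; names that differ only in an ending like _2 or _b are one class to them, and where a whole thing is asked for, a point or a joint stands for the part that bears it (a point fixed in the world has none). Each returns a list of dicts, best first, with "conf" (0 to 1); they miss things now and then, are a little off and sometimes report something else, mostly with a low value. They report only what shows in the picture. A call takes as long as a camera call. They do not tell look-alikes from the thing itself.
- env.look_for(camera, label): "xyz" ([x, y, z] in mm, in world coordinates, good to about 4 mm: the middle of the surface that is visible of it).
The state is a dict: "time_s": time; "qpos": joint angles; "qvel": joint speeds; "effort": joint torques, N m; "ee_pos": TCP position; "ee_rot": TCP orientation; "force": force on the tool from outside, world axes, zero at the start; "torque": the same for the moment, N m; "gripper_width": finger opening in mm.
Only numpy, scipy, OpenCV 4.12 (cv2) and the standard library are available. Lean on these libraries where they do the work, as an engineer would, in place of code of your own. Each camera call takes 0.05 s, during which the arm holds its last target.

## Working session

There is one attempt and no reset: what is moved stays moved. The work goes in short steps, Python scripts to look and compute and a tool call to move; the robot and the scene stay as the last step left them, time stands still between calls to the robot, and variables do not carry over. Pictures are saved under pics/ and viewed, and the job is handed in when it is done.

Besides the shell and the picture viewer there is one more tool, called after "Emit:" as name([rows], argument=value, ...), one row to a line, values as JSON. jog_arm: Moves the arm, as the interface text tells. Its arguments: {"type":"object","properties":{"deltas":{"type":"array"},"grip_force":{"type":"number"}},"required":["deltas"]}

```bash
mkdir -p pics; ls; python3 - <<'E'
from workcell import env
import cv2
print(env.state()); print(env.nose_length)
for n in("side","top","wrist"):
    cv2.imwrite(f"pics/{n}0.png",env.grab_frame(n)[:,:,::-1]); print(n,env.camera_params(n))
E
```

```text
pics
{'time_s': 0.0, 'qpos': array([ 6.31394381e+01,  1.83518421e+01,  8.97067252e+01,  1.61924988e-03,
        7.20425340e+01, -1.14565680e+00]), 'qvel': array([ 0.03576651,  0.00673316,  0.07392714,  0.09708972, -0.05782434,
        0.00127833]), 'effort': array([-2.13490152e-03, -4.12472141e+01, -2.31973833e+01,  7.24557554e-02,
        4.58191254e-02, -1.75008190e-04]), 'ee_pos': array([249.26512525, 517.63926574, 230.11606729]), 'ee_rot': array([-1.79898950e+02, -3.56061321e-03,  1.54284591e+02]), 'force': array([-0.66672459,  0.26025272, -0.02530061]), 'torque': array([ 0.00403413, -0.00084383,  0.00595644]), 'gripper_width': 90.9515137134657}
17.0
side {'fx': 449.08139039561553, 'fy': 449.08139039561553, 'cx': 260.79855775894896, 'cy': 186.32868100955372, 'xyz': array([ 256.25761142,  987.49445754, 1288.52354792]), 'orientation': array([-138.18925223,    0.96307106, -167.45365999])}
top {'fx': 470.4558787215228, 'fy': 470.4558787215228, 'cx': 262.1213859619078, 'cy': 198.0944644605954, 'xyz': array([ 426.87431133,  -47.49029869, 1513.38310104]), 'orientation': array([-1.76133284e+02,  1.54801174e-01, -9.12813410e+01])}
wrist {'fx': 273.77318380977704, 'fy': 273.77318380977704, 'cx': 257.37849847069134, 'cy': 194.75563683285267, 'xyz': array([183.49590346, 548.17895402, 383.69166943]), 'orientation': array([1.65209755e+02, 1.35534437e-01, 6.43305401e+01])}
```

View pics/side0.png

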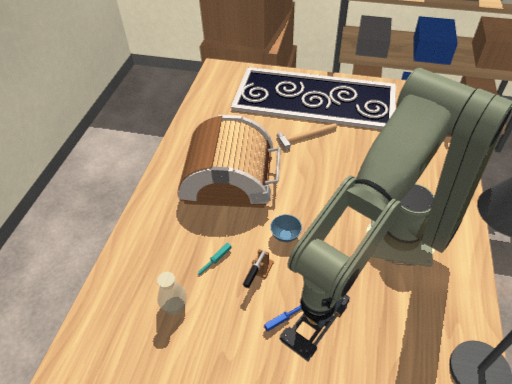

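View pics/top0.png

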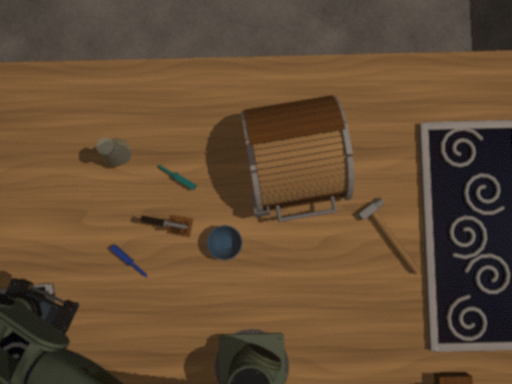

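View pics/wrist0.png

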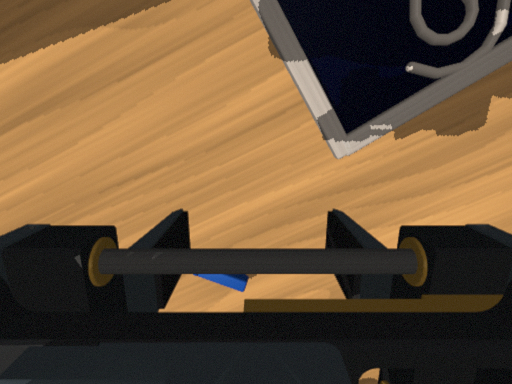

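```bash
cat > h.py <<'E'
import numpy as np,cv2
from scipy.spatial.transform import Rotation as R
def cam(p):
    return R.from_euler('xyz',p['orientation'],degrees=True).as_matrix(),np.array(p['xyz'])
def ray(p,uv):
    M,c=cam(p); d=M@np.array([(uv[0]-p['cx'])/p['fx'],(uv[1]-p['cy'])/p['fy'],1]); return c,d/np.linalg.norm(d)
def onz(p,uv,z):
    c,d=ray(p,uv); return c+d*(z-c[2])/d[2]
def tri(obs):
    A=np.zeros((3,3));b=np.zeros(3);L=[]
    for p,uv in obs:
        c,d=ray(p,uv);P=np.eye(3)-np.outer(d,d);A+=P;b+=P@c;L.append((c,d))
    x=np.linalg.solve(A,b); return x,[np.linalg.norm(np.cross(x-c,d)) for c,d in L]
def proj(p,X):
    M,c=cam(p); v=M.T@(np.array(X)-c); return np.array([p['cx']+p['fx']*v[0]/v[2],p['cy']+p['fy']*v[1]/v[2]])
E
python3 - <<'E'
from workcell import env
import cv2
from h import *
t=cv2.imread('pics/top0.png');s=cv2.imread('pics/side0.png')
cv2.imwrite('pics/t_cab.png',cv2.resize(t[85:235,225:375],None,fx=4,fy=4,interpolation=cv2.INTER_CUBIC))
cv2.imwrite('pics/s_cab.png',cv2.resize(s[105:215,165:295],None,fx=5,fy=5,interpolation=cv2.INTER_CUBIC))
a=cv2.resize(t[200:250,120:200],None,fx=7,fy=7,interpolation=cv2.INTER_CUBIC)
b=cv2.resize(s[245:295,235:275],None,fx=5,fy=7,interpolation=cv2.INTER_CUBIC)
cv2.imwrite('pics/pin0.png',np.hstack([a,b]))
for c in("top","side"):
    for l in("cabinet","pull_bar","ear_hole","lock_pin","pin_rest","bowl","vase","hammer"):
        print(c,l,[(np.round(d['xyz']),round(d['conf'],2)) for d in env.look_for(c,l)])
E
```

```text
top cabinet [(array([ 639., -156.,  171.]), 0.94), (array([ 593., -158.,  165.]), 0.37)]
top pull_bar [(array([ 593., -163.,  166.]), 0.68)]
top ear_hole [(array([ 588., -163.,  163.]), 0.81)]
top lock_pin [(array([593., 217.,  27.]), 0.74), (array([348., 387.,  25.]), 0.67), (array([460., 267.,  68.]), 0.62), (array([389.,  74.,  25.]), 0.52)]
top pin_rest [(array([434., 223.,   9.]), 0.54)]
top bowl [(array([389.,  73.,  23.]), 0.94)]
top vase [(array([672., 394., 106.]), 0.65)]
top hammer [(array([ 413., -436.,   25.]), 0.93), (array([462., 269.,  64.]), 0.72)]
side cabinet [(array([642., -73., 152.]), 0.58)]
side pull_bar [(array([ 582., -147.,  162.]), 0.94)]
side ear_hole [(array([ 579., -148.,  160.]), 0.65)]
side lock_pin [(array([461., 289.,  71.]), 0.7), (array([353., 400.,  30.]), 0.7), (array([593., 222.,  26.]), 0.68)]
side pin_rest [(array([434., 218.,  11.]), 0.61)]
side bowl [(array([635., -72., 144.]), 0.74), (array([395.,  56.,  24.]), 0.64)]
side vase [(array([670., 428.,  99.]), 0.61)]
side hammer [(array([ 416., -428.,   23.]), 0.88)]
```

View pics/t_cab.png

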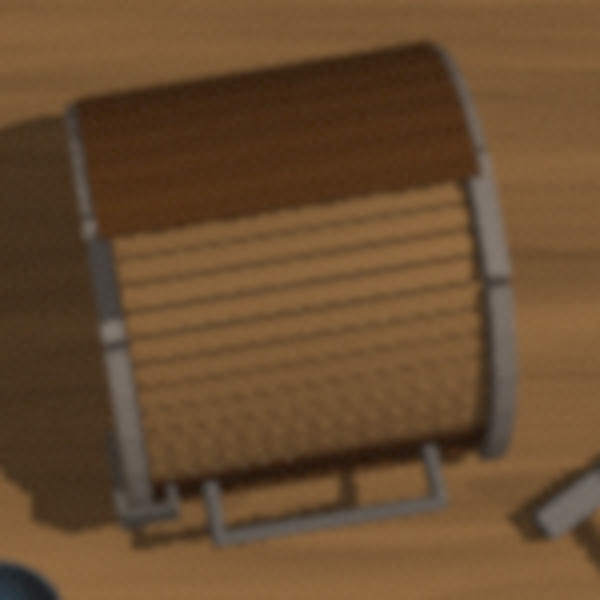

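View pics/s_cab.png

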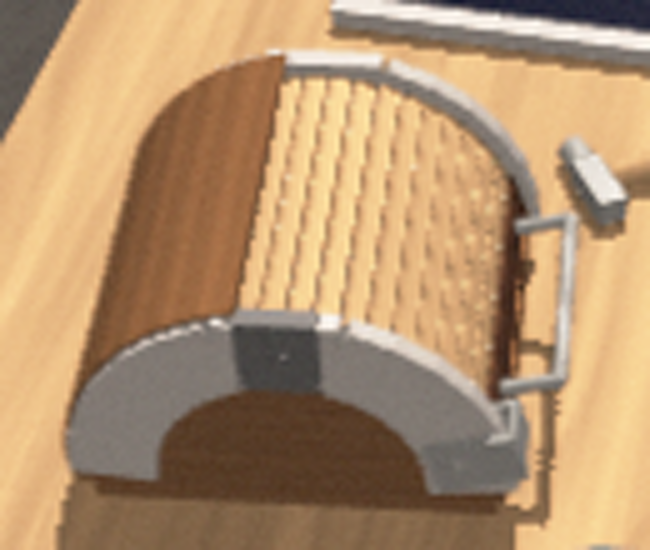

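View pics/pin0.png

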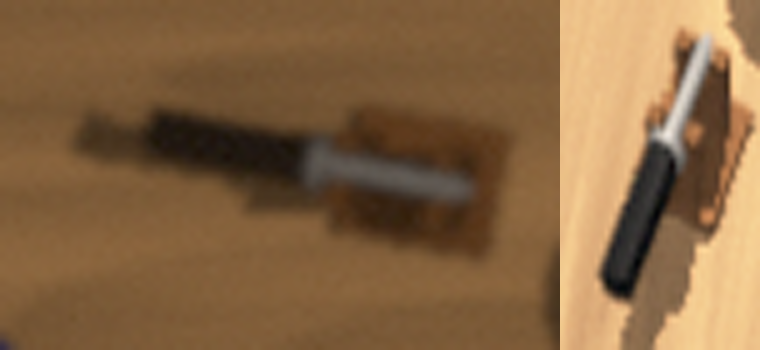

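```bash
python3 - <<'E'
from workcell import env
from h import *
from scipy.optimize import least_squares
T=env.camera_params('top');S=env.camera_params('side')
t=lambda u,v:(225+(u+.5)/4-.5,85+(v+.5)/4-.5)
s=lambda u,v:(165+(u+.5)/5-.5,105+(v+.5)/5-.5)
cb,sb=200*np.cos(np.radians(16)),30+200*np.sin(np.radians(16))
L=[(-cb,79,sb)]; Rr=(-cb,-79,sb)  # post centre ends
obs=[(T,t(218,538),(-cb,82,sb)),(T,t(438,499),(-cb,-82,sb)),
(S,s(559,381),(-cb,82,sb)),(S,s(573,219),(-cb,-82,sb)),
(S,s(281,357),(0,146,160)),(S,s(458,468),(-130*np.cos(np.radians(16)),157,30+130*np.sin(np.radians(16)))),
(S,s(68,475),(165,146,30)),(T,t(68,108),(165,146,30)),(T,t(437,42),(165,-146,30))]
def X(q,P):
    c,sn=np.cos(q[2]),np.sin(q[2]);return np.array([q[0]+c*P[0]-sn*P[1],q[1]+sn*P[0]+c*P[1],q[3]+P[2]])
def f(q):return np.concatenate([proj(p,X(q,P))-uv for p,uv,P in obs])
r=least_squares(f,[700,-150,0.1,0],loss='soft_l1')
print(r.x,np.degrees(r.x[2]));print(np.round(f(r.x).reshape(-1,2),2))
for a in(0,2):print('bar tri' , a)
l=tri([(T,obs[0][1]),(S,obs[2][1])]);rr=tri([(T,obs[1][1]),(S,obs[3][1])]);print(l,rr)
q=r.x
for n,P in dict(bar=(-cb,0,sb),ear=(0,157,160),axis=(0,0,30)).items():print(n,X(q,P))
# pin
tp=lambda u,v:(120+(u+.5)/7-.5,200+(v+.5)/7-.5)
sp=lambda u,v:(235+(u-560+.5)/5-.5,245+(v+.5)/7-.5)
for n,a,b in(('tip',(472,190),(706,40)),('collar',(318,163),(668,150)),('hend',(150,132),(618,285))):
    o=tri([(T,tp(*a)),(S,sp(*b))]);print(n,o, onz(T,tp(*a),60),onz(S,sp(*b),60))
E
```

```text
[ 6.62317972e+02 -1.54203545e+02  1.38968829e-01  1.27616908e+00] 7.962327358867786
[[ 1.22 -0.75]
 [-0.45  0.3 ]
 [ 0.06 -0.83]
 [-0.34  0.5 ]
 [-0.95  0.25]
 [ 0.17 -0.02]
 [ 0.27 -1.34]
 [ 0.11  0.04]
 [-2.12  2.05]]
bar tri 0
bar tri 2
(array([459.17238599, -95.74811662,  86.33360975]), [np.float64(0.8242802008906291), np.float64(0.8242802008905471)]) (array([ 483.17413403, -263.34586015,   87.93891976]), [np.float64(0.9433098116638944), np.float64(0.9433098116639137)])
bar [ 471.91906821 -180.83471594   86.40364025]
ear [640.57002487   1.28287447 161.27616908]
axis [ 662.3179723  -154.20354546   31.27616908]
tip (array([443.55499309, 188.50110667,  58.17146092]), [np.float64(1.6373272741347518), np.float64(1.637327274134681)]) [441.92419562 187.91035801  60.        ] [444.89507273 189.9318848   60.        ]
collar (array([455.26083743, 254.95035117,  63.60158552]), [np.float64(0.0009300460204775682), np.float64(0.0009300460204843442)]) [455.33043832 255.70150904  60.        ] [455.84688356 252.79661458  60.        ]
hend (array([470.12612061, 328.47959039,  64.61873915]), [np.float64(0.3992603077945372), np.float64(0.39926030779458455)]) [470.65793649 329.75712209  60.        ] [470.53468276 325.93783498  60.        ]
```

Emit:
jog_arm([
  [[-0.503,-0.532,0.06,56.3,0.045],[-0.503,-0.532,0.06,56.3,0.045],[-0.503,-0.532,0.06,56.3,0.045],[-0.503,-0.532,0.06,56.3,0.045],[-0.503,-0.532,0.06,56.3,0.045],[-0.503,-0.532,0.06,56.3,0.045],[-0.503,-0.532,0.06,56.3,0.045],[-0.503,-0.532,0.06,56.3,0.045],[-0.503,-0.532,0.06,56.3,0.045],[-0.503,-0.532,0.06,56.3,0.045],[-0.503,-0.532,0.06,56.3,0.045],[-0.503,-0.532,0.06,56.3,0.045],[-0.503,-0.532,0.06,56.3,0.045],[-0.503,-0.532,0.06,56.3,0.045],[-0.503,-0.532,0.06,56.3,0.045],[-0.503,-0.532,0.06,56.3,0.045],[-0.503,-0.532,0.06,56.3,0.045],[-0.503,-0.532,0.06,56.3,0.045],[-0.503,-0.532,0.06,56.3,0.045],[-0.503,-0.532,0.06,56.3,0.045]],
], grip_force=30)

```text
time_s: 2.62
ee_pos: [471.8, -180.5, 170.5]
ee_rot: [-180.0, -0.0, 97.8]
force: [-0.5, 0.3, -0.1]
gripper_width: 44.8
```

```bash
python3 - <<'E'
from workcell import env
import cv2
s=env.state();print(s['time_s'],s['ee_pos'],s['ee_rot'],s['gripper_width'])
W=env.camera_params('wrist');print(W)
for n in("side","wrist"):cv2.imwrite(f"pics/{n}1.png",env.grab_frame(n)[:,:,::-1])
E
```

```text
2.6167 [ 471.81169833 -180.47607766  170.52188357] [-1.79964524e+02 -4.66566665e-02  9.78335322e+01] 44.799822904671686
{'fx': 273.77318380977704, 'fy': 273.77318380977704, 'cx': 257.37849847069134, 'cy': 194.75563683285267, 'xyz': array([ 460.94167418, -110.33652825,  323.93539554]), 'orientation': array([1.65206149e+02, 7.54428330e-02, 7.87474116e+00])}
```

View pics/wrist1.png

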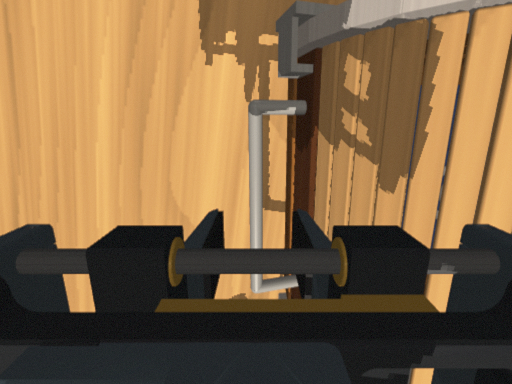

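View pics/side1.png

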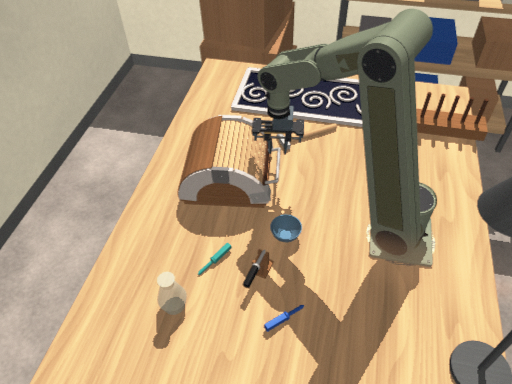

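Emit:
jog_arm([
  [[0,0,0.03,0,0.042],[0,0,0.055,0,0.042],[0,0,0.065,0,0.042],[0,0,0.073,0,0.042],[0,0,0.073,0,0.042],[0,0,0.073,0,0.005],[0,0,0.073,0,0.005],[0,0,0.073,0,0.005],[0,0,0.073,0,0.005],[0,0,0.073,0,0.005],[0,0,0.073,0,0.005]],
], grip_force=30)

```text
time_s: 3.63
ee_pos: [469.9, -179.9, 98.5]
ee_rot: [-179.8, 0.0, 98.1]
force: [-5.4, -1.8, 5.6]
gripper_width: 11.1
```

Emit:
jog_arm([
  [[0,0.0043,-0.0133,0,0.005],[0,0.011,-0.0294,0,0.005],[0,0.019,-0.0449,0,0.005],[0,0.0284,-0.0596,0,0.005],[0,0.039,-0.0734,0,0.005],[0,0.0508,-0.0863,0,0.005],[0,0.0637,-0.0981,0,0.005],[0,0.0637,-0.0981,0,0.005]],
])

```text
time_s: 4.3
ee_pos: [532.3, -170.9, 199.0]
ee_rot: [-179.6, -0.0, 98.0]
force: [-12.9, -0.3, 12.6]
gripper_width: 11.1
```

Emit:
jog_arm([
  [[0,0.0118,-0.0131,0,0.005],[0,0.0265,-0.0225,0,0.005],[0,0.042,-0.0305,0,0.005],[0,0.0581,-0.0372,0,0.005],[0,0.0748,-0.0425,0,0.005],[0,0.0918,-0.0462,0,0.005],[0,0.1091,-0.0485,0,0.005],[0,0.1196,-0.0491,0,0.005],[0,0.124,-0.0493,0,0.005],[0,0.124,-0.0493,0,0.005],[0,0.124,-0.0493,0,0.005]],
])

```text
time_s: 5.22
ee_pos: [659.9, -152.6, 250.2]
ee_rot: [179.5, 0.1, 98.0]
force: [-0.5, 2.7, 14.1]
gripper_width: 7.6
```

Emit:
jog_arm([
  [[0,0,-0.002,0,0.045],[0,0,-0.002,0,0.045],[0,0,-0.002,0,0.045]],
])

```text
time_s: 5.47
ee_pos: [657.5, -153.5, 247.3]
ee_rot: [-180.0, 0.0, 98.0]
force: [0.4, 0.5, -0.1]
gripper_width: 24.5
```

```bash
python3 - <<'E'
from workcell import env
import cv2
s=env.state();print(s['time_s'],s['ee_pos'],s['ee_rot'],s['gripper_width'],s['force'])
for n in("side","wrist"):cv2.imwrite(f"pics/{n}2.png",env.grab_frame(n)[:,:,::-1])
E
```

```text
5.4667 [ 657.50690792 -153.51960119  247.28482124] [-1.79984201e+02  8.52465792e-04  9.79785706e+01] 24.459704025508422 [ 0.43850028  0.47768606 -0.09127583]
```

View pics/wrist2.png

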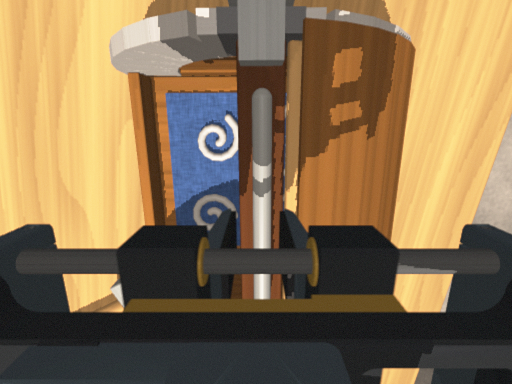

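View pics/side2.png

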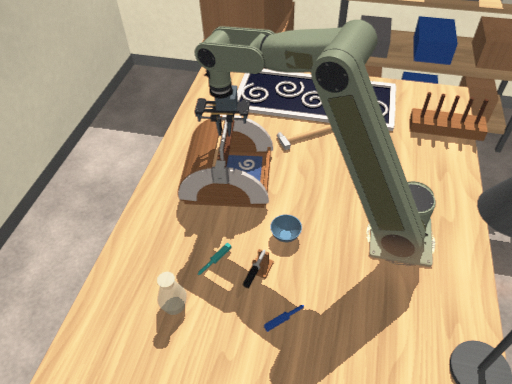

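Emit:
jog_arm([
  [[0,0,0,0,0.06],[0,0,-0.04,0,0.06],[0,0,-0.08,0,0.06],[0,0,-0.1,0,0.06],[0.472,-0.1305,-0.08,18.7,0.06],[0.472,-0.1305,-0.08,18.7,0.06],[0.472,-0.1305,-0.08,18.7,0.06],[0.472,-0.1305,-0.08,18.7,0.06],[0.472,-0.1305,-0.08,18.7,0.06],[0.472,-0.1305,-0.08,18.7,0.06],[0.472,-0.1305,-0.08,18.7,0.06],[0.472,-0.1305,-0.08,18.7,0.06],[0.472,-0.1305,-0.0,18.7,0.06],[0.472,-0.1305,0.037,18.7,0.06],[0.472,-0.1305,0.037,18.7,0.06],[0.472,-0.1305,0.037,18.7,0.06],[0.472,-0.1305,0.037,18.7,0.06],[0.472,-0.1305,0.037,18.7,0.06],[0.472,-0.1305,0.037,18.7,0.06],[0.472,-0.1305,0.037,18.7,0.06]],
])

```text
time_s: 7.23
ee_pos: [463.5, 295.7, 210.9]
ee_rot: [179.9, -0.0, 79.3]
force: [-0.3, -0.3, -0.8]
gripper_width: 59.8
```

```bash
python3 - <<'E'
from workcell import env
import cv2
s=env.state();print(s['time_s'],s['ee_pos'],s['ee_rot'],s['gripper_width'],s['force'])
print(env.camera_params('wrist'))
for n in("side","wrist","top"):cv2.imwrite(f"pics/{n}3.png",env.grab_frame(n)[:,:,::-1])
t=cv2.imread('pics/top3.png');s=cv2.imread('pics/side3.png')
cv2.imwrite('pics/t_cab3.png',cv2.resize(t[85:235,225:375],None,fx=4,fy=4,interpolation=cv2.INTER_CUBIC))
cv2.imwrite('pics/s_cab3.png',cv2.resize(s[105:215,165:295],None,fx=5,fy=5,interpolation=cv2.INTER_CUBIC))
E
```

```text
7.2333 [463.54229539 295.6917514  210.86245506] [ 1.79942653e+02 -9.22472694e-03  7.92934540e+01] 59.79318120620142 [-0.258972   -0.27296747 -0.80924904]
{'fx': 273.77318380977704, 'fy': 273.77318380977704, 'cx': 257.37849847069134, 'cy': 194.75563683285267, 'xyz': array([475.53082315, 365.36963227, 364.22674105]), 'orientation': array([ 1.65154067e+02, -3.58019029e-02, -1.06588616e+01])}
```

View pics/wrist3.png

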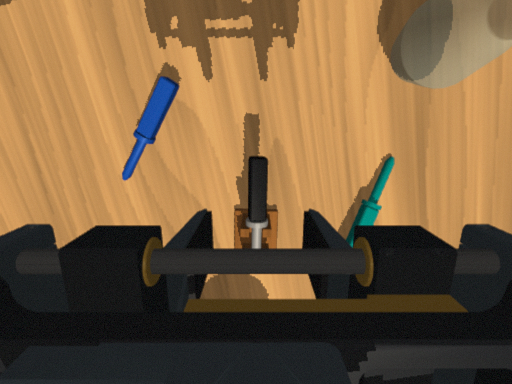

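View pics/s_cab3.png

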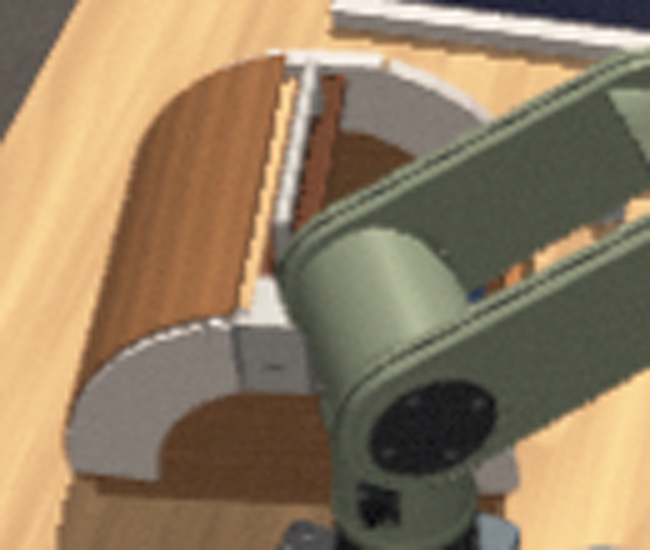

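View pics/t_cab3.png

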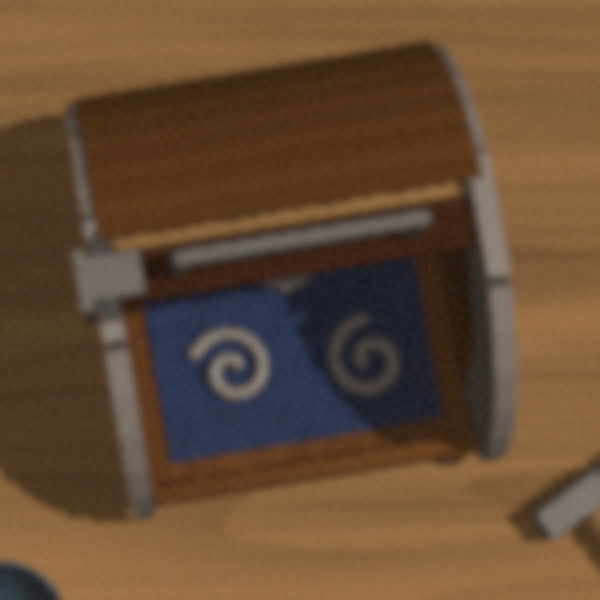

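```bash
python3 - <<'E'
from workcell import env
from h import *
import cv2
w=cv2.imread('pics/wrist3.png');cv2.imwrite('pics/w3c.png',cv2.resize(w[145:255,200:315],None,fx=5,fy=5,interpolation=cv2.INTER_CUBIC))
W=dict(env.camera_params('wrist'))
for uv,z in (((258,158),70),((258,215),70),((257,219),66),((256,245),66)):print(uv,onz(W,uv,z))
# cabinet refit open
from scipy.optimize import least_squares
T=env.camera_params('top');S=env.camera_params('side')
t=lambda u,v:(225+(u+.5)/4-.5,85+(v+.5)/4-.5)
s=lambda u,v:(165+(u+.5)/5-.5,105+(v+.5)/5-.5)
print('ear hole z160 side',onz(S,s(275,366),160),'strap ctr top z205',onz(T,t(109,280),205),[onz(T,t(*a),205) for a in((75,255),(136,248),(143,300),(83,312))],'bar',onz(T,t(175,262),231),onz(T,t(432,218),231))
E
```

```text
(258, 158) [470.27467117 328.29182304  70.        ]
(258, 215) [458.22549033 264.69433257  70.        ]
(257, 219) [455.93955579 258.76000291  66.        ]
(256, 245) [448.65871527 226.87234027  66.        ]
ear hole z160 side [641.34144499  -3.52195047 160.        ] strap ctr top z205 [638.1980096  -19.93138246 205.        ] [array([656.43767875,   3.56051706, 205.        ]), array([660.41990638, -39.35692315, 205.        ]), array([623.52279163, -43.45662216, 205.        ]), array([616.00978702,  -1.24960113, 205.        ])] bar [645.44645845 -66.1211266  231.        ] [ 671.97641654 -243.74270357  231.        ]
```

View pics/w3c.png

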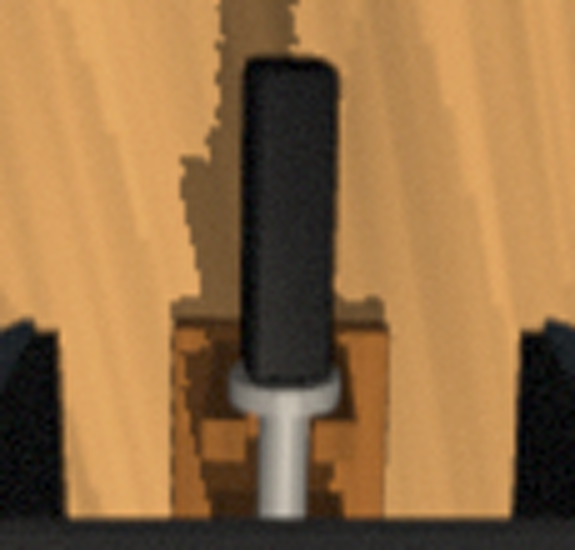

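Emit:
jog_arm([
  [[0,0,0.04,0,0.06],[0,0,0.08,0,0.06],[0,0,0.115,0,0.06],[0,0,0.14,0,0.06],[0,0,0.151,0,0.06],[0,0,0.151,0,0.06],[0,0,0.151,0,0.01],[0,0,0.151,0,0.01],[0,0,0.151,0,0.01],[0,0,0.151,0,0.01],[0,0,0.151,0,0.01],[0,0,0.151,0,0.01],[0,0,0.151,0,0.01]],
], grip_force=30)

```text
time_s: 8.47
ee_pos: [463.1, 296.1, 59.7]
ee_rot: [180.0, -0.0, 79.3]
force: [0.5, -0.2, -0.6]
gripper_width: 20.9
```

Emit:
jog_arm([
  [[0,0,-0.01,0,0.01],[0,0,-0.03,0,0.01],[0,0,-0.06,0,0.01],[0,0,-0.09,0,0.01],[0,0,-0.12,0,0.01],[0,0,-0.12,0,0.01],[0,0,-0.12,0,0.01]],
])

```text
time_s: 9.05
ee_pos: [463.7, 296.4, 181.7]
ee_rot: [179.8, -0.2, 79.3]
force: [-0.0, 0.1, -0.7]
gripper_width: 20.5
```

```bash
python3 - <<'E'
from workcell import env
import cv2,numpy as np
s=env.state();print(s['time_s'],s['ee_pos'],s['ee_rot'],s['gripper_width'],s['force'],s['torque'])
for n in("side","wrist","top"):cv2.imwrite(f"pics/{n}4.png",env.grab_frame(n)[:,:,::-1])
s=cv2.imread('pics/side4.png');w=cv2.imread('pics/wrist4.png')
cv2.imwrite('pics/s4c.png',cv2.resize(s[190:290,200:320],None,fx=5,fy=5,interpolation=cv2.INTER_CUBIC))
E
```

```text
9.05 [463.66338417 296.44401034 181.65411777] [179.80646767  -0.18359716  79.29130037] 20.505295991293128 [-0.02165426  0.1295241  -0.71641694] [-0.02294346  0.10607119 -0.02818676]
```

View pics/wrist4.png

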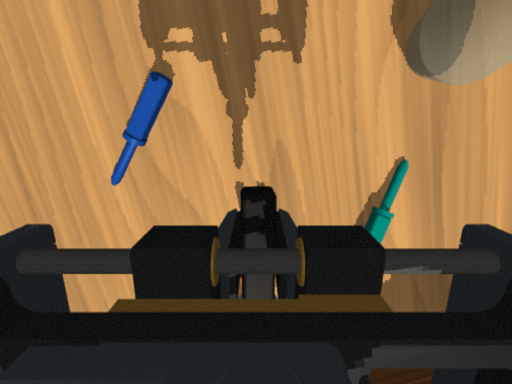

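View pics/s4c.png

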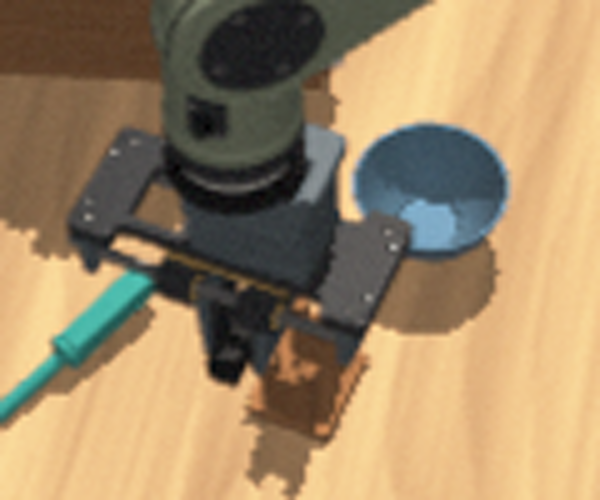

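View pics/top4.png

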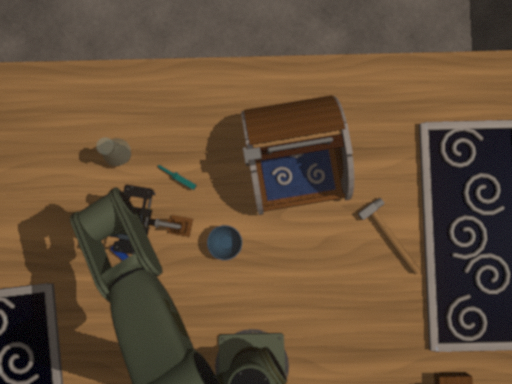

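Emit:
jog_arm([
  [[0,0,-0.04,0,0.01],[0,0,-0.08,0,0.01],[0,0,-0.104,0,0.01],[-0.098,0.08,-0.104,-6,0.01],[-0.098,0.08,-0.104,-6,0.01],[-0.098,0.08,-0.104,-6,0.01],[-0.098,0.08,-0.104,-6,0.01],[-0.196,0.16,-0.104,-12,0.01],[-0.196,0.16,-0.104,-12,0.01],[-0.196,0.16,-0.104,-12,0.01],[-0.196,0.16,-0.104,-12,0.01],[-0.294,0.24,-0.104,-18.7,0.01],[-0.294,0.24,-0.104,-18.7,0.01],[-0.294,0.24,-0.104,-18.7,0.01],[-0.294,0.24,-0.104,-18.7,0.01],[-0.294,0.24,-0.104,-18.7,0.01],[-0.294,0.24,-0.104,-18.7,0.01],[-0.294,0.24,-0.104,-18.7,0.01]],
])

```text
time_s: 10.7
ee_pos: [643.3, -36.3, 282.5]
ee_rot: [-179.9, -0.1, 98.0]
force: [0.2, -0.3, -1.7]
gripper_width: 19.7
```

```bash
cat > look.py <<'E'
from workcell import env
import cv2,sys,json
k=sys.argv[1]
s=env.state();print(s['time_s'],s['ee_pos'],s['ee_rot'],s['gripper_width'],s['force'])
p=env.camera_params('wrist');print(p['xyz'],p['orientation'])
json.dump({a:(list(map(float,b)) if hasattr(b,'__len__') else float(b)) for a,b in p.items()},open(f'w{k}.json','w'))
cv2.imwrite(f"pics/wrist{k}.png",env.grab_frame('wrist')[:,:,::-1])
E
python3 look.py 5
```

```text
10.7 [643.32840102 -36.29535888 282.54557274] [-1.79890535e+02 -6.34585513e-02  9.80450968e+01] 19.714795421981098 [ 0.22546687 -0.2787192  -1.66076379]
[632.40381782  33.77732635 435.97385738] [1.65219850e+02 1.49482864e-01 8.08820105e+00]
```

View pics/wrist5.png

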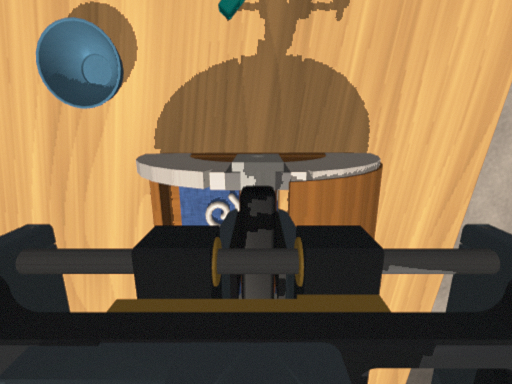

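```bash
python3 - <<'E'
import cv2
w=cv2.imread('pics/wrist5.png');cv2.imwrite('pics/w5c.png',cv2.resize(w[140:215,200:310],None,fx=7,fy=7,interpolation=cv2.INTER_CUBIC))
E
```

```text
(no output)
```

View pics/w5c.png

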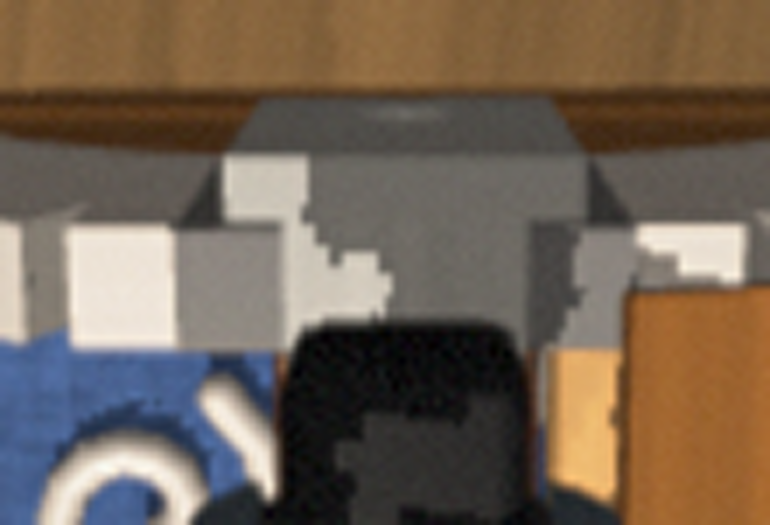

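```bash
cat > m5.py <<'E'
import json
from h import *
W=json.load(open('w5.json'))
P=lambda u,v:(200+(u+.5)/7-.5,140+(v+.5)/7-.5)
for z in(203,205,207):
    a,b=onz(W,P(222,154),z),onz(W,P(588,154),z);d=b-a
    print(z,a,b,'w',np.linalg.norm(d),'yaw',np.degrees(np.arctan2(d[1],d[0])),'mid',(a+b)/2)
c,d=(lambda a:(a[0],a[1]))(ray(W,P(408,110)))
# intersect with face plane
a,b=onz(W,P(222,154),205),onz(W,P(588,154),205);m=(a+b)/2
n=np.array([-np.sin(np.radians(8)),np.cos(np.radians(8)),0])
for q in((408,110),(408,118),(262,97),(550,97)):
    c,d=ray(W,P(*q));print(q,c+d*((m-c)@n)/(d@n))
E
python3 m5.py
```

```text
203 [614.29678278  -1.32698133 203.        ] [658.441593     4.96272121 203.        ] w 44.59063385452164 yaw 8.108861083377253 mid [636.36918789   1.81786994 203.        ]
205 [614.45222541  -1.02562299 205.        ] [658.21806771   5.21008463 205.        ] w 44.20783868294589 yaw 8.108861083377267 mid [636.33514656   2.09223082 205.        ]
207 [614.60766805  -0.72426464 207.        ] [657.99454241   5.45744805 207.        ] w 43.825043511370254 yaw 8.108861083377265 mid [636.30110523   2.3665917  207.        ]
(408, 110) [636.65766303   2.13755756 159.06478997]
(408, 118) [636.66641079   2.13878697 168.68240007]
(262, 97) [614.60146812  -0.96223849 142.29279166]
(550, 97) [658.12429692   5.1544962  141.55491694]
```

```bash
cat >> m5.py <<'E'
print('---')
from workcell import env
s=env.state();print(s['ee_pos'],s['ee_rot'],env.camera_params('wrist')['xyz'])
T=np.array([643.33,-36.3]);u=np.array([-np.sin(np.radians(8.05)),np.cos(np.radians(8.05))]);v=np.array([u[1],-u[0]])
for q,z in(((405,400),292),((405,340),292)):
    X=onz(W,P(*q),z);print(X,'along',(X[:2]-T)@u,'lateral',(X[:2]-T)@v)
X=np.array([636.4,2.1]);print('ear lateral',(X-T)@v,(X-T)@u)
E
python3 m5.py | sed -n '/---/,$p'
```

```text
---
[643.40429787 -36.16317835 282.96955584] [-1.79934965e+02 -4.34939672e-02  9.80690741e+01] [632.30669613  33.97402698 436.3865316 ]
[637.55881876  -4.97294698 292.        ] along 31.826543945630117 lateral -1.32735999905356
[ 6.36883259e+02 -2.20793216e-01  2.92000000e+02] along 36.626474590482914 lateral -1.330784240648007
ear lateral -1.484284205716128 38.992073558566524
```

Emit:
jog_arm([
  [[0.04,0,0,0,0.01],[0.08,0,0,0,0.01],[0.12,0,0,0,0.01],[0.163,0,0,0,0.01],[0.163,0,0.03,0,0.01],[0.163,0,0.07,0,0.01],[0.163,0,0.1,0,0.01],[0.163,0,0.12,0,0.01],[0.163,0,0.123,0,0.01],[0.163,0,0.123,0,0.01],[0.163,0,0.123,0,0.01],[0.163,0,0.123,0,0.01]],
], grip_force=40)

```text
time_s: 11.75
ee_pos: [622.6, 124.4, 162.8]
ee_rot: [179.7, -0.0, 98.0]
force: [0.4, 0.4, -0.5]
gripper_width: 19.6
```

```bash
python3 look.py 6; python3 - <<'E'
from workcell import env
import cv2
for n in("side","top"):cv2.imwrite(f"pics/{n}6.png",env.grab_frame(n)[:,:,::-1])
s=cv2.imread('pics/side6.png');cv2.imwrite('pics/s6c.png',cv2.resize(s[110:230,170:290],None,fx=5,fy=5,interpolation=cv2.INTER_CUBIC))
s=cv2.imread('pics/top6.png');cv2.imwrite('pics/t6c.png',cv2.resize(s[110:230,180:300],None,fx=5,fy=5,interpolation=cv2.INTER_CUBIC))
E
```

```text
11.75 [622.60649682 124.37134535 162.75003022] [ 1.79746209e+02 -1.73285351e-02  9.80119243e+01] 19.556742650065267 [ 0.38269224  0.35355372 -0.45836639]
[610.72531853 194.43834311 316.13127798] [165.17229878  -0.21278717   8.05341999]
```

View pics/s6c.png

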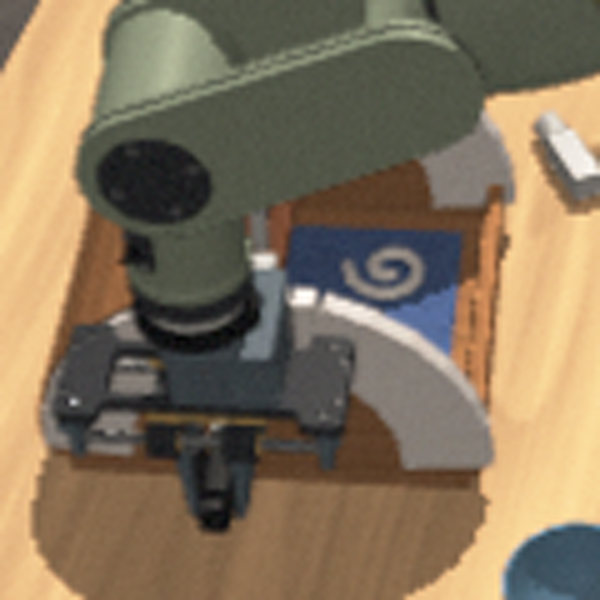

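View pics/t6c.png

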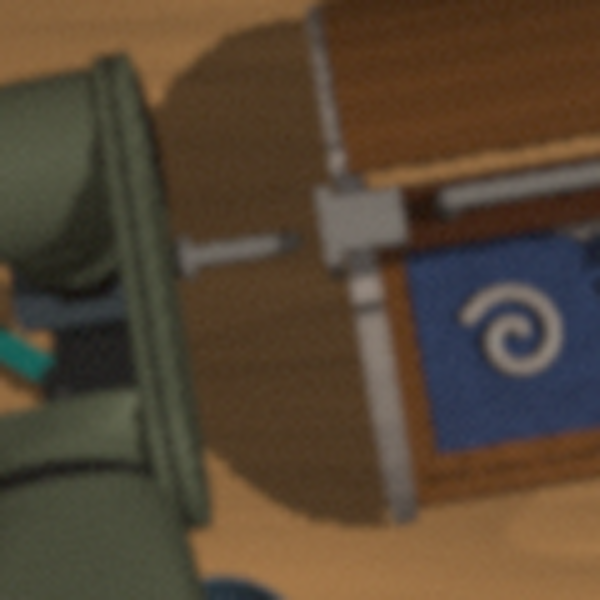

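View pics/wrist6.png

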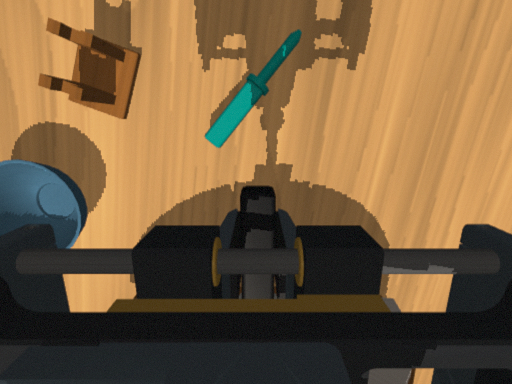

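Emit:
jog_arm([
  [[0,0,0,0,0.01],[0,0,0,0,0.01],[0,0,0,0,0.01]],
])

```text
time_s: 12.15
ee_pos: [621.5, 123.7, 160.6]
ee_rot: [180.0, -0.0, 98.0]
force: [0.1, -0.1, -0.8]
gripper_width: 19.7
```

```bash
python3 - <<'E'
from workcell import env
from h import *
T=env.camera_params('top');print(env.state()['ee_pos'],env.state()['ee_rot'])
t=lambda u,v:(180+(u+.5)/5-.5,110+(v+.5)/5-.5)
a,b=onz(T,t(298,240),160),onz(T,t(187,257),160);d=b-a
print('tip',a,'collar mid',b,np.linalg.norm(d),'yaw',np.degrees(np.arctan2(d[1],d[0])))
e=np.array([636.4,2.1]);u=np.array([-.1409,.99]);v=np.array([u[1],-u[0]])
print('tip vs ear(wrist): along',(a[:2]-e)@u,'lat',(a[:2]-e)@v)
c=[onz(T,t(*q),205) for q in((315,193),(328,270))];m=sum(c)/2;print('ear top outer mid by top',c,m,'tip lat vs it',(a-m)[:2]@v,(a-m)[:2]@u)
E
```

```text
[621.53283016 123.71097966 160.63433828] [ 1.79972722e+02 -5.83137147e-03  9.79748346e+01]
tip [637.60297674  17.95592201 160.        ] collar mid [629.13249917  82.50711361 160.        ] 65.10457224262562 yaw 97.4757017961903
tip vs ear(wrist): along 15.527863369604802 lat 3.4250463797990194
ear top outer mid by top [array([656.98332442,   5.72655324, 205.        ]), array([613.26965623,  -0.70446613, 205.        ])] [635.12649032   2.51104356 205.        ] tip lat vs it 4.627904920893141 14.941492734667381
```

```bash
python3 - <<'E'
import cv2
from workcell import env
import numpy as np
env_img=np.mean([env.grab_frame('top').astype(float) for _ in range(4)],0)[:,:,::-1].astype('uint8')
cv2.imwrite('pics/top7.png',env_img)
cv2.imwrite('pics/t7c.png',cv2.resize(env_img[142:172,212:266],None,fx=14,fy=14,interpolation=cv2.INTER_CUBIC))
E
```

```text
(no output)
```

View pics/t7c.png

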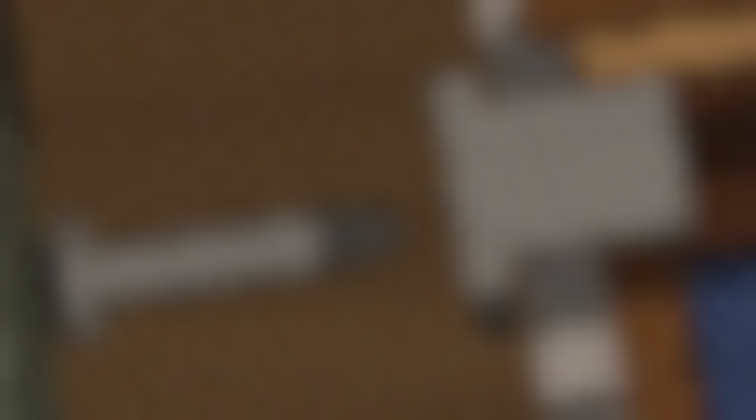

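```bash
python3 - <<'E'
from workcell import env
from h import *
T=env.camera_params('top')
t=lambda u,v:(212+(u+.5)/14-.5,142+(v+.5)/14-.5)
u=np.array([-.1409,.99]);v=np.array([u[1],-u[0]])
m=onz(T,t(458,189.5),205);print(m)
for q in((85,270),(300,243),(385,230)):
    a=onz(T,t(*q),160);print(a,'lat',(a-m)[:2]@v,'along',(a-m)[:2]@u)
    a=onz(T,t(*q),164);print(a,'lat',(a-m)[:2]@v)
E
```

```text
[637.42289229   1.47952126 205.        ]
[629.61411397  80.73834397 160.        ] lat 3.436877576928034 along 79.56649135536654
[629.01490506  80.35935699 164.        ] lat 2.7902614925567937
[634.23562955  36.11026735 160.        ] lat 1.7240820091377045 along 34.73352395005251
[633.62276149  35.86318116 164.        ] lat 1.0825281885600384
[636.54882624  18.45268281 160.        ] lat 1.5261930718882133 along 16.92658584550472
[635.9291214   18.25778461 164.        ] lat 0.885224123212887
```

Emit:
jog_arm([
  [[0,-0.0017,0,0,0.01],[-0.008,-0.0017,0,0,0.01],[-0.014,-0.0017,0,0,0.01],[-0.018,-0.0017,0,0,0.01],[-0.022,-0.0017,0,0,0.01],[-0.026,-0.0017,0,0,0.01],[-0.03,-0.0017,0,0,0.01],[-0.03,-0.0017,0,0,0.01],[-0.03,-0.0017,0,0,0.01]],
])

```text
time_s: 13.1
ee_pos: [624.0, 93.6, 160.4]
ee_rot: [180.0, -0.0, 98.0]
force: [-0.2, 0.2, -1.2]
gripper_width: 19.7
```

Emit:
jog_arm([
  [[-0.006,0,0,0,0.01],[-0.012,0,0,0,0.01],[-0.018,0,0,0,0.01],[-0.024,0,0,0,0.01],[-0.03,0,0,0,0.01],[-0.036,0,0,0,0.01],[-0.042,0,0,0,0.01],[-0.042,0,0,0,0.01],[-0.042,0,0,0,0.01]],
])

```text
time_s: 13.85
ee_pos: [629.8, 51.9, 160.3]
ee_rot: [180.0, -0.0, 97.9]
force: [-1.0, 0.1, -1.1]
gripper_width: 19.9
```

Emit:
jog_arm([
  [[-0.003,0,0,0,0.01],[-0.006,0,0,0,0.01],[-0.009,0,0,0,0.01],[-0.011,0,0,0,0.01],[-0.011,0,0,0,0.01],[-0.011,0,0,0,0.01]],
])

```text
time_s: 14.35
ee_pos: [630.5, 47.1, 160.8]
ee_rot: [180.0, -0.6, 98.0]
force: [-2.1, 16.1, 0.6]
gripper_width: 19.9
```

```bash
python3 - <<'E'
from workcell import env
import cv2,numpy as np
print(env.state()['ee_pos'],env.state()['force'])
t=np.mean([env.grab_frame('top').astype(float) for _ in range(3)],0)[:,:,::-1].astype('uint8');s=env.grab_frame('side')[:,:,::-1]
a=cv2.resize(t[142:172,212:266],None,fx=14,fy=14,interpolation=cv2.INTER_CUBIC)
cv2.imwrite('pics/t8c.png',a)
cv2.imwrite('pics/s8c.png',cv2.resize(s[110:230,170:290],None,fx=5,fy=5,interpolation=cv2.INTER_CUBIC))
E
```

```text
[630.52686644  47.10507089 160.7516599 ] [-2.0720946  16.09232688  0.61708794]
```

View pics/t8c.png

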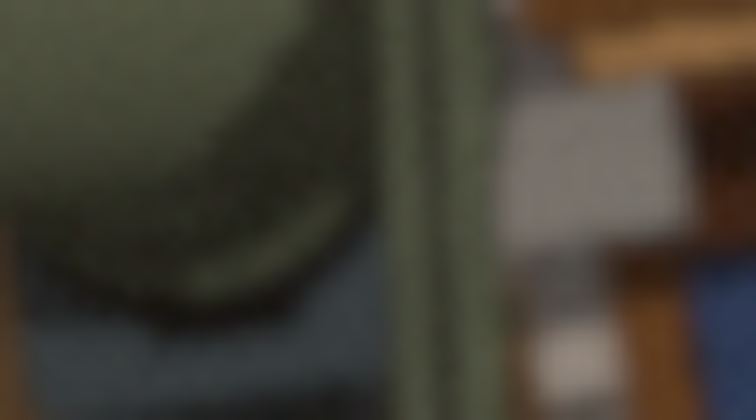

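View pics/s8c.png

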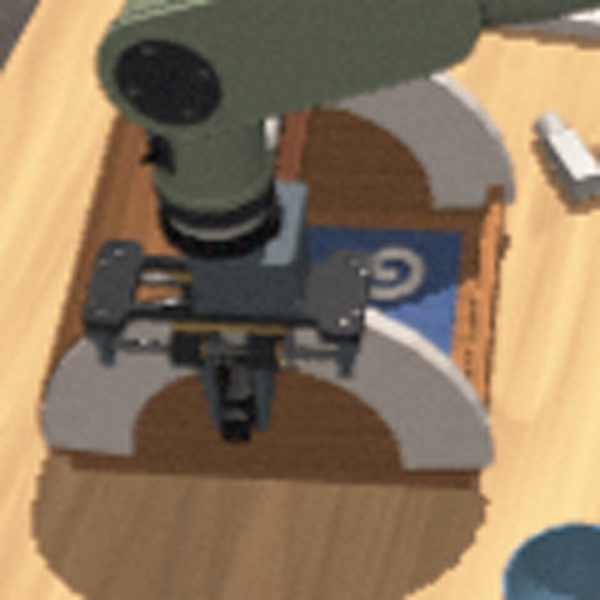

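Emit:
jog_arm([
  [[0.005,0,0,0,0.01],[0.005,0,0,0,0.05],[0.005,0,0,0,0.05],[0.005,0,0,0,0.05],[0.005,0,0,0,0.05],[0.005,0,-0.02,0,0.05],[0.005,0,-0.05,0,0.05],[0.005,0,-0.09,0,0.05],[0.005,0,-0.12,0,0.05],[0.005,0,-0.15,0,0.05],[-0.03,0,-0.15,0,0.05],[-0.06,0,-0.15,0,0.05],[-0.06,0,-0.15,0,0.05],[-0.06,0,-0.15,0,0.05],[-0.06,0,-0.15,0,0.05]],
])

```text
time_s: 15.8
ee_pos: [639.5, -18.1, 310.1]
ee_rot: [-180.0, -0.0, 97.9]
force: [0.5, 0.4, -0.4]
gripper_width: 50.0
```

```bash
python3 look.py 9;python3 - <<'E'
import cv2
w=cv2.imread('pics/wrist9.png');cv2.imwrite('pics/w9c.png',cv2.resize(w[100:230,190:325],None,fx=4.6,fy=4.6,interpolation=cv2.INTER_CUBIC))
E
```

```text
15.8 [639.45742919 -18.11044794 310.08111029] [-1.79975010e+02 -4.53314298e-02  9.79381863e+01] 49.95620085829099 [ 0.4502114   0.38855425 -0.36810419]
[628.42107275  51.99720197 463.4796254 ] [1.65200769e+02 6.76728294e-02 7.98221191e+00]
```

View pics/w9c.png

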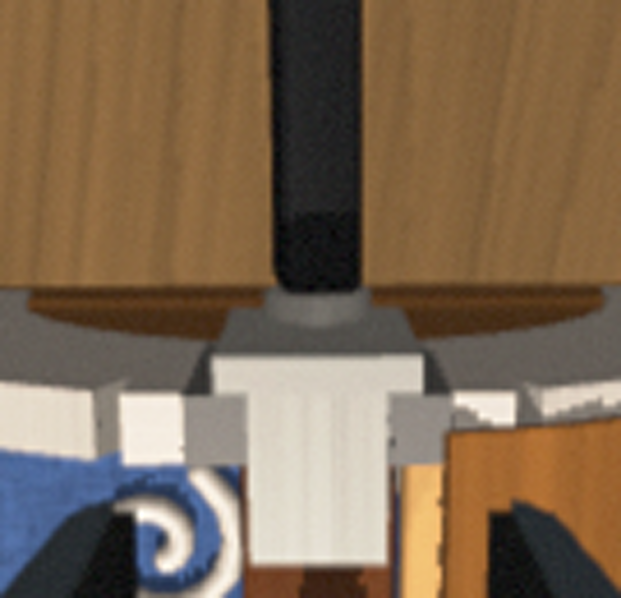

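```bash
python3 - <<'E'
import json
from h import *
W=json.load(open('w9.json'))
P=lambda u,v:(190+(u+.5)/4.6-.5,100+(v+.5)/4.6-.5)
m=(onz(W,P(213,355),205)+onz(W,P(423,355),205))/2;u=np.array([-.1409,.99]);v=np.array([u[1],-u[0]])
print('ear',m)
for q,z in(((319,291),170),((317,318),173),((318,296),173)):
    a=onz(W,P(*q),z);print(q,'along',(a-m)[:2]@u,'lat',(a-m)[:2]@v)
import cv2
w=cv2.imread('pics/wrist9.png');cv2.imwrite('pics/w9d.png',w[0:240,150:370])
E
```

```text
ear [636.41507633   2.17929524 205.        ]
(319, 291) along 8.383699602552088 lat 0.3694692706829457
(317, 318) along 2.509470018589937 lat -0.11258579834477257
(318, 296) along 7.651733615228671 lat 0.12418908966186835
```

Emit:
jog_arm([
  [[0,-0.04,-0.03,0,0.05],[0,-0.08,-0.05,0,0.05],[0,-0.12,-0.05,0,0.05],[0,-0.16,-0.05,0,0.05],[0,-0.2,-0.05,0,0.05],[-0.04,-0.22,-0.05,0,0.05],[-0.08,-0.24,-0.05,0,0.05],[-0.12,-0.26,-0.05,0,0.05],[-0.16,-0.26,-0.05,0,0.05],[-0.2,-0.26,-0.05,0,0.05],[-0.2,-0.26,-0.05,0,0.05],[-0.2,-0.26,-0.05,0,0.05],[-0.2,-0.26,-0.05,0,0.05]],
])

```text
time_s: 16.93
ee_pos: [410.0, -251.3, 360.0]
ee_rot: [-180.0, -0.1, 98.0]
force: [0.5, -0.3, 0.3]
gripper_width: 50.1
```

```bash
python3 - <<'E'
from workcell import env
import cv2,numpy as np
t=np.mean([env.grab_frame('top').astype(float) for _ in range(3)],0)[:,:,::-1].astype('uint8');s=np.mean([env.grab_frame('side').astype(float) for _ in range(3)],0)[:,:,::-1].astype('uint8')
print(env.state()['time_s'],env.state()['ee_pos'])
cv2.imwrite('pics/top10.png',t);cv2.imwrite('pics/side10.png',s)
a=cv2.resize(t[140:190,200:260],None,fx=7,fy=7,interpolation=cv2.INTER_CUBIC)
b=cv2.resize(s[160:210,190:235],None,fx=7,fy=7,interpolation=cv2.INTER_CUBIC)
cv2.imwrite('pics/c10.png',np.hstack([a,b]))
E
```

```text
17.2333 [ 410.05296701 -250.98803931  360.61979341]
```

View pics/c10.png

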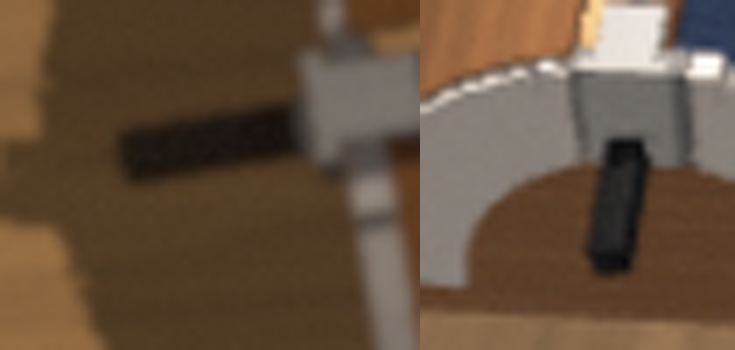

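View pics/side10.png

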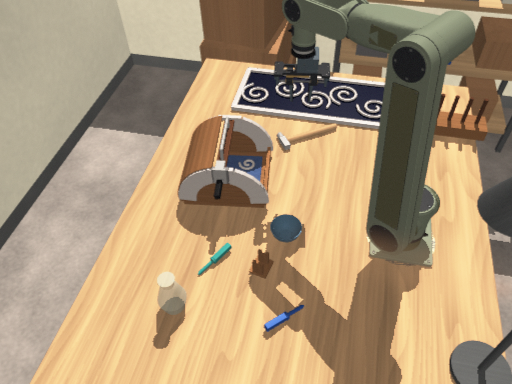

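View pics/w9d.png

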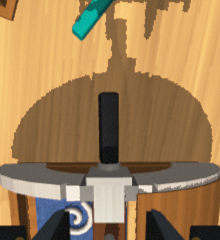

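```bash
python3 - <<'E'
import json
from h import *
from workcell import env
W=json.load(open('w9.json'));m=np.array([636.4,2.2,205]);u=np.array([-.1409,.99]);v=np.array([u[1],-u[0]])
for z in(170,165,160):
    a=onz(W,(258,92),z);print(z,'end along',(a-m)[:2]@u,'lat',(a-m)[:2]@v)
T=env.camera_params('top');S=env.camera_params('side')
t=lambda a,b:(200+(a+.5)/7-.5,140+(b+.5)/7-.5); s=lambda a,b:(190+(a-420+.5)/7-.5,160+(b+.5)/7-.5)
x,e=tri([(T,t(122,158)),(S,s(610,258))]);print('end tri',x,e,(x-m)[:2]@u,(x-m)[:2]@v)
E
```

```text
170 end along 80.0952619356786 lat -0.5413600627753257
165 end along 80.60077916016164 lat -0.5355444603943562
160 end along 81.1062963846447 lat -0.5297288580133849
end tri [625.75593108  82.32836314 163.45004586] [np.float64(0.47294022349102915), np.float64(0.47294022349083714)] 80.8268288215573 0.7524581316183444
```

```bash
python3 -c "
from workcell import env
print(env.job_done(), env.state()['time_s'])"
```

```text
the job is handed in; nothing more can be done
the job is handed in; nothing more can be done
```

The shutter is raised and stays open by itself. The lock pin is pushed home through the ear and the side track and let go. I handed the job in at about 17 s of the 64 s allowed, with the arm well clear; no verdict was reported.

**How it went**
- I gripped the pull bar from above and carried it round its arc. Near the top the bar slipped towards the fingertips (the opening read 7.6 mm on a 12 mm bar), but the shutter was already past its tipping point and stayed open after release.
- The pin went in freely until it met about 16 N of resistance, where I expected the collar to meet the ear.

**Last checks**
- **Pin seating:** The far end of the handle lies 80–81 mm from the ear's outer face in both the wrist view and the combined top and side views; home is 80 mm. One wrist reading, at the collar end of the handle, put the collar about 2.4 mm off the ear instead. That is still inside the 8 mm limit.
- **Pin alignment:** It lies within about 1 mm of the ear's centre line sideways. I did not measure its final tilt directly.
- **Shutter:** It is still open in the last side view.
- **Other objects:** The hammer, vase and bowl look undisturbed in the last side view, and the look-alike pins were not touched.

**Disagreements:** Before insertion, my estimates of the sideways error between pin and hole ranged from 0 to 4.6 mm. I shifted the pin 1.7 mm, and it entered with almost no side force.

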